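# Washed brass cup onto the drying peg

### The arm

A 6-joint arm with a two-finger parallel gripper is mounted at the origin on the work surface. World frame = base frame: x ahead of the robot, y to its left, z up, the work surface at z = 0. Lengths are in m, angles in rad, forces in N, time in s.
With the tool pointing down it reaches from about 0.35 to 0.85 m from the base axis. Payload 8.1 kg.
Tool frame: the origin (TCP) lies at the very end of the fingers, on their centre line; the grasp point (between the pads) lies 19 mm behind it; y points along the fingers, z is the direction in which the jaws open and shut, and the axes are right-handed (so a half turn about y gives the same grasp; the last joint's range is limited). The gripper opens to 93 mm and grips with 3 to 60 N. Pads are 15 mm wide; open, the fingers measure 128 mm over their backs; the gripper's body (75 mm by 188 mm) begins 65 mm behind the grasp point.
Start: joints at [-1.235, 0.13, 1.488, -0, 1.523, -0.085], TCP at [0.245, -0.548, 0.219] pointing down, gripper open.
Joint ranges: [-2.96, 2.96], [-0.89, 2.26], [0.02, 2.5], [-1.34, 4.48], [0, 2.73], [-2.66, 2.66]. Speed limits (rad/s): [2.39, 2.39, 2.79, 3.14, 3.14, 3.14].

### API

Orientations are given as a unit quaternion [w, x, y, z].
In Python, from workcell import robot gives the robot as it stands. The module is installed in compiled form; this text tells all that it offers. Calls block until the motion is done:
- robot.movep(position, orientation): joint-space move of the TCP to a pose.
- robot.line_to(position, max_speed=0.15, rot=None): straight line of the TCP; rot=None keeps the orientation; max_speed is the mean speed in m/s.
- robot.movej(angles): joint-space move.
- robot.let_go() and robot.gripper_close(f_grip=None): open the fingers fully, or close them until they stop; f_grip is the grip in N (None keeps the last).
- robot.dwell(seconds).
- robot.inverse_kinematics(position, orientation): joint angles nearest the present ones, or None.
- robot.capture(name): name is "side" or "top" or "wrist"; returns (picture, depth): 480x640x3 uint8, blue, green, red; 480x640 float32, m along the optical axis (not along the pixel's ray), 0 where there is no reading.
- robot.camera_params(name): a dict with "fx", "fy", "cx", "cy" (pixels), "k1" (the pictures are not rectified: a ray, as slopes to the right and down, at radius r is drawn at 1 + k1 r^2 times it, then the intrinsics apply), "cam_to_world" (4x4, takes a point from camera to world coordinates); the wrist camera has in their place "mount" (4x4, takes a point from camera to tool coordinates, whose origin is the TCP and whose axes are the tool frame's). Camera axes: x right, y down, z forward; pixel columns grow to the right and rows downward; lengths in m; the calibration is good to about 2 mm. A picture is of the moment at which its call begins: read the wrist's pose just before it. camera_params takes no time and is no camera call.
A pose or a line that the arm cannot do raises robot.PlanningError and nothing moves.
- robot.job_done(): hands the job in, once; it reports no verdict.
Readings, each from a call of its own:
- robot.get_clock(): time.
- robot.get_q(): joint angles.
- robot.get_dq(): joint speeds.
- robot.get_tau(): joint torques, N m.
- robot.get_tool_pos(): TCP position.
- robot.get_ee_rot(): TCP orientation.
- robot.get_ft_force(): force on the tool from outside, world axes, zero at the start.
- robot.get_ft_torque(): the same for the moment, N m.
- robot.get_opening(): opening from 0.0 (shut) to 1.0 (fully open).
Only numpy, scipy, OpenCV 4.12 (cv2) and the standard library are available. Lean on these libraries where they do the work, as an engineer would, in place of code of your own. Each camera call takes 0.05 s, during which the arm holds its last target.

### The job

The washed brass cup is lying in its blue cradle. Turn it upside down and set it gently over the free drying peg, so that it stands straight with its rim resting fully down on the green base, and let go of it. Leave the two steel cups where they are.

Things in the scene. Friction and masses are not known exactly. Their poses are not given: they have to be found in the camera images.
- cup_brass: yellow brass cup to be moved: round, straight, 48 mm outside, 80 mm long, wall 4, bottom 6 mm, 0.35 kg. Origin: outside centre of the closed bottom; z runs along its axis to the open mouth (z = 80), so z points down once inverted. Starts lying in a blue cradle, mid axis 85 mm above the table, mouth 30 to 95 degrees left of straight ahead and 15 degrees downwards, against a low stop; lifts straight up.
- peg_free_seat (a point): point on the axis of the free (empty) drying peg, at the top of its green base, 12 mm above the table, where the cup's rim comes to rest; z up. The base is 90 mm wide, fixed; the white peg is 20 mm thick with a round tip 50 mm above this point. Seated, the cup's bottom is 80 mm above this point. A second, equal peg already carries a steel cup.
- cup_steel: silver-grey steel cup of the brass cup's shape and size, lying in a second equal cradle; stays there. Origin and axes as for the brass cup. The fixed cradles are 36 mm wide under the cups (foot 110 x 70 mm, 8 mm thick), so both sides of a cup are free for fingers; the stop ends 16 mm below the cup's axis.
- cup_dry: silver-grey steel cup of the brass cup's shape and size, already upside down on the other peg; stays there. Origin and axes as for the brass cup. The cradles and pegs stand side by side in a row along y, in any order, at least 170 mm apart between centres.
There are look-alikes about, which are no part of the job. Of the things shaped like the cup_brass, the yellow one is meant. What is shaped like the part that bears peg_free_seat but orange or purple is not meant.

How it is judged:
At the end, for the whole second after the job is handed in: The brass cup stands upside down over the free peg, bottom up within 8 degrees of vertical, its bottom within 15 mm of the peg's axis and its rim down on the green base (within 5 mm), released and at rest; the two steel cups have not moved (horizontal distance between cup_brass and peg_free_seat below 0.015 m and z of cup_brass in the frame of peg_free_seat between 0.072 and 0.085 m and angle between cup_brass's own z axis and vertical above 3.00159 rad and linear speed of cup_brass below 0.02 m/s); the robot touches nothing.
It fails at once if the brass cup is dropped onto the peg or base (faster than 0.45 m/s when within 50 mm of its seated position) (horizontal distance between cup_brass and peg_free_seat below 0.03 m and z of cup_brass in the frame of peg_free_seat below 0.13 m and linear speed of cup_brass above 0.45 m/s).
It fails at once if the steel cup in the other cradle is moved by more than 20 mm (distance of cup_steel from where it was at the start of the episode above 0.02 m).
It fails at once if the steel cup on the other peg is moved by more than 20 mm (distance of cup_dry from where it was at the start of the episode above 0.02 m).
It also fails if it takes over 51 s, if anything falls off the work surface, if the arm or the gripper's body presses on something with over 40 N, if the wrist force passes 120 N, or if a joint passes its speed limit or range.

## Working session

There is one attempt and no reset: what is moved stays moved. The work goes in short steps, each a Python script; the robot and the scene stay as the last script left them, time stands still between calls to the robot, and variables do not carry over. Pictures are saved under pics/ and viewed, and the job is handed in when it is done.

```bash
mkdir -p pics; ls
cat > h.py <<'E'
import numpy as np, cv2
from workcell import robot
from scipy.spatial.transform import Rotation as R
def cloud(name, depth, p=None, T=None):
    p=p or robot.camera_params(name); T=np.array(p["cam_to_world"]) if T is None else T
    K=np.array([[p["fx"],0,p["cx"]],[0,p["fy"],p["cy"]],[0,0,1]])
    u,v=np.meshgrid(np.arange(640),np.arange(480))
    pts=np.stack([u,v],-1).reshape(-1,1,2).astype(float)
    xy=cv2.undistortPoints(pts,K,np.array([p["k1"],0,0,0,0.])).reshape(480,640,2)
    P=np.concatenate([xy*depth[...,None],depth[...,None]],-1)
    return P@T[:3,:3].T+T[:3,3]
E
python3 - <<'E'
from h import *
for n in ["side","top","wrist"]:
    im,d=robot.capture(n); cv2.imwrite(f"pics/{n}0.png",im); np.save(f"{n}0.npy",d)
    p=robot.camera_params(n); print(n,{k:np.round(v,3).tolist() for k,v in p.items()})
print(robot.get_clock(),robot.get_tool_pos(),robot.get_ee_rot())
E
```

```text
pics
side {'fx': 434.773, 'fy': 434.773, 'cx': 317.507, 'cy': 240.822, 'k1': -0.064, 'cam_to_world': [[0.905, -0.263, 0.334, 0.244], [-0.425, -0.554, 0.715, -0.547], [-0.003, -0.79, -0.613, 0.541], [0.0, 0.0, 0.0, 1.0]]}
top {'fx': 504.517, 'fy': 504.517, 'cx': 321.177, 'cy': 245.437, 'k1': -0.078, 'cam_to_world': [[0.028, -0.998, 0.05, 0.436], [-1.0, -0.027, 0.007, -0.035], [-0.005, -0.05, -0.999, 1.035], [0.0, 0.0, 0.0, 1.0]]}
wrist {'fx': 405.809, 'fy': 405.809, 'cx': 320.075, 'cy': 240.68, 'k1': -0.086, 'mount': [[-0.001, 0.97, 0.245, -0.066], [0.0, -0.245, 0.97, -0.166], [1.0, 0.001, 0.0, -0.0], [0.0, 0.0, 0.0, 1.0]]}
0.15 [ 0.24497505 -0.54723192  0.21782669] [ 0.14761974 -0.14774568  0.69200771 -0.69101733]
```

View pics/top0.png

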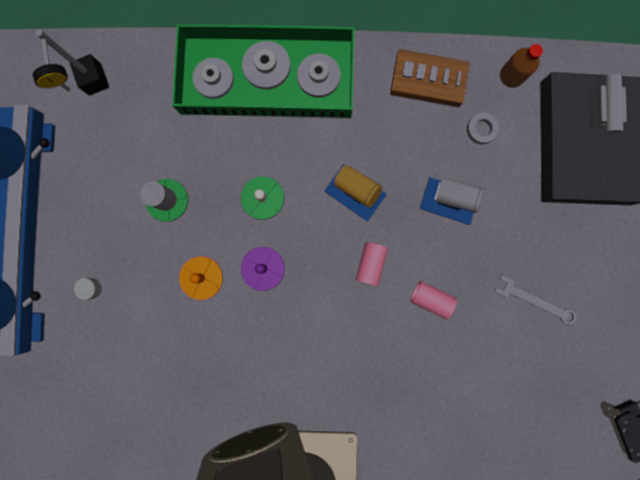

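View pics/side0.png

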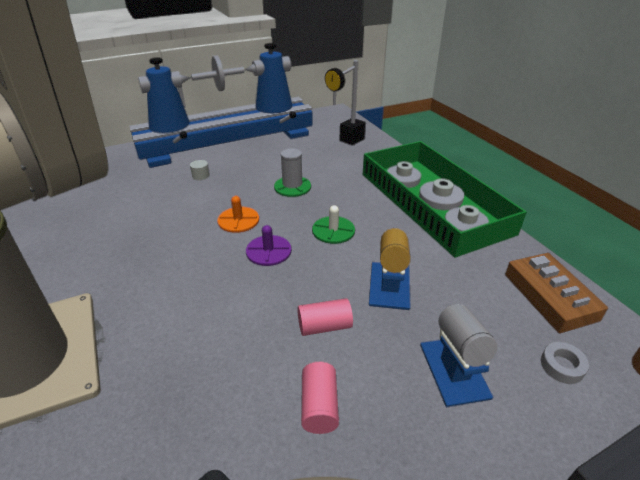

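Top picture, candidates: the yellow cup is at (358,186). The other cups are steel in a cradle (459,195), steel on a peg (155,195), and pink at (372,263) and (434,300). The pegs are the empty green one (262,197), the occupied green one (165,200), orange (200,278) and purple (263,268). I choose the yellow cup and the empty green peg, and will check both in a crop while I measure.

Run:
```python
from h import *
im=cv2.imread("pics/top0.png"); d=np.load("top0.npy"); P=cloud("top",d)
c=im[140:240,230:410]; cv2.imwrite("pics/crop1.png",cv2.resize(c,None,fx=4.4,fy=4.4,interpolation=cv2.INTER_CUBIC))
s=cv2.imread("pics/side0.png")[180:320,300:440]; cv2.imwrite("pics/crop2.png",cv2.resize(s,None,fx=4,fy=4,interpolation=cv2.INTER_CUBIC))
hsv=cv2.cvtColor(im,cv2.COLOR_BGR2HSV)
def reg(name,box,lo,hi,P,hsv):
    m=cv2.inRange(hsv,lo,hi)>0; b=np.zeros_like(m); b[box[1]:box[3],box[0]:box[2]]=1
    return m&b&(np.isfinite(P).all(-1))
ok=d>0
m=reg("b",(325,155,395,215),(10,100,60),(30,255,255),P,hsv)&ok
b=P[m]; print("brass n",len(b),b.min(0),b.max(0),b.mean(0))
w,v=np.linalg.eigh(np.cov(b.T)); print(w,v.T)
hsv2=hsv
g=reg("g",(235,170,290,225),(45,100,30),(80,255,255),P,hsv)&ok
gp=P[g]; print("green",len(gp),np.median(gp,0),gp.min(0),gp.max(0),(gp.min(0)+gp.max(0))/2)
cn,_=cv2.findContours(cv2.convexHull(np.argwhere(g)[:,::-1].astype(np.int32)) is not None and g.astype(np.uint8),0,2)
c=max(cn,key=cv2.contourArea); print(cv2.minEnclosingCircle(c),cv2.fitEllipse(cv2.convexHull(c)))
for (u,vv) in [(262,195),(260,196),(155,195),(459,195),(250,150),(300,250)]: print((u,vv),P[vv,u],hsv[vv,u])
```

```text
brass n 1079 [ 0.55848299 -0.13782593  0.07947031] [ 0.63598946 -0.05082659  0.12039019] [ 0.59549855 -0.09302058  0.10262679]
[4.46698263e-05 1.63919746e-04 6.02522583e-04] [[-0.06611964  0.24349327  0.96764623]
 [-0.84151601  0.50749406 -0.18520418]
 [-0.53617069 -0.82653542  0.17134816]]
green 1308 [0.57980999 0.09523761 0.0080118 ] [0.53912634 0.05321384 0.00200075] [0.62614192 0.14051123 0.02344296] [0.58263413 0.09686254 0.01272185]
((261.9651184082031, 197.3372039794922), 21.47747039794922) ((261.9903564453125, 197.37008666992188), (42.47572326660156, 42.7994270324707), 77.28904724121094)
(262, 195) [0.57929478 0.09023582 0.05937199] [ 15  16 161]
(260, 196) [0.57746613 0.09429054 0.05776064] [ 10   9 167]
(155, 195) [0.56984968 0.2908518  0.09117943] [123  20 125]
(459, 195) [ 0.58231723 -0.28156081  0.1086049 ] [123  22 126]
(250, 150) [ 0.68233963  0.12657949 -0.00155929] [129  23 110]
(300, 250) [ 0.47643426  0.01583598 -0.00217976] [130  21 109]
```

View pics/wrist0.png

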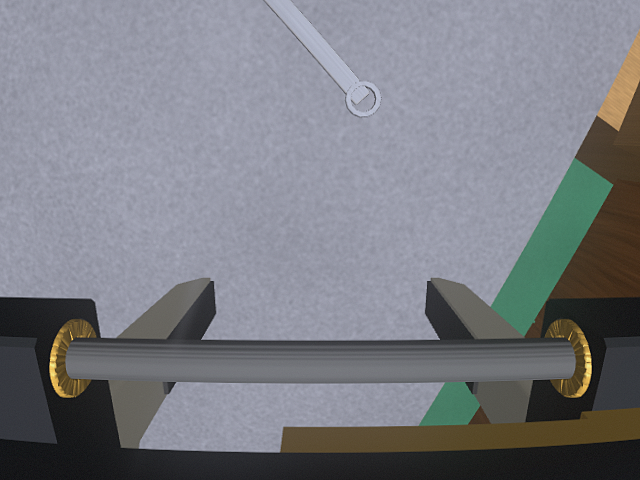

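View pics/crop1.png

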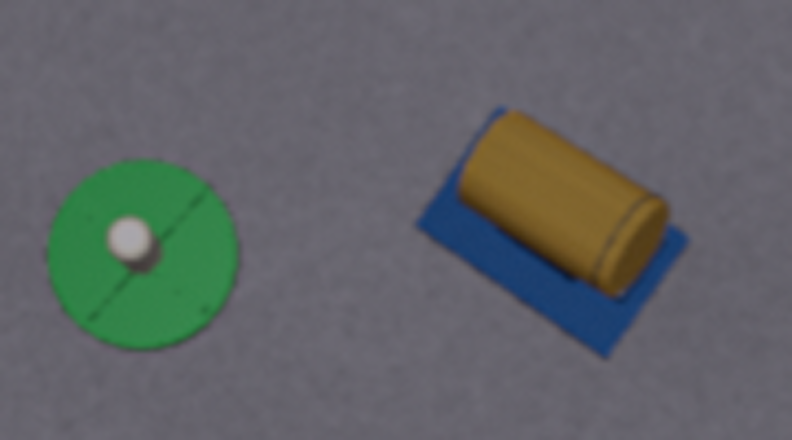

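View pics/crop2.png

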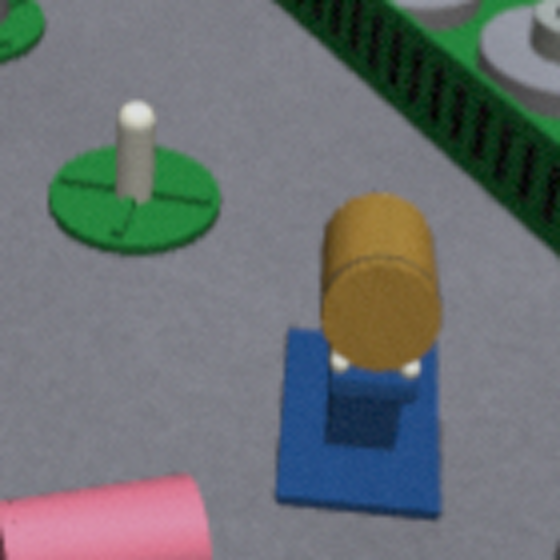

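The crops confirm both choices. The brass cup's closed bottom is at the lower right (crop 640,245) with the mouth at the upper left, and the empty green peg's tip is at crop (130,240). Next I fit the cylinder and the peg in both views.

```bash
cat > fit.py <<'E'
from h import *
from scipy.optimize import least_squares
def brass(name,box,T=None,im=None,d=None):
    im=cv2.imread(f"pics/{name}0.png"); d=np.load(f"{name}0.npy"); P=cloud(name,d)
    m=cv2.inRange(cv2.cvtColor(im,cv2.COLOR_BGR2HSV),(10,100,60),(30,255,255))
    m=cv2.erode(m,np.ones((2,2),np.uint8))>0
    b=np.zeros_like(m); b[box[1]:box[3],box[0]:box[2]]=1
    return P[m&b&(d>0)]
def ax(yaw,t): return np.array([np.cos(yaw)*np.cos(t),np.sin(yaw)*np.cos(t),-np.sin(t)])
def sdf(p,c,a,Rr=.024,H=.04):
    q=p-c; s=q@a; r=np.linalg.norm(q-np.outer(s,a),axis=1)
    dr=r-Rr; ds=np.abs(s)-H
    return np.where((dr<0)&(ds<0),np.maximum(dr,ds),np.hypot(np.maximum(dr,0),np.maximum(ds,0)))
def fit(p,t0=None):
    f=lambda x: sdf(p,x[:3],ax(x[3],x[4]))
    r=least_squares(f,[.59,-.093,.085,1.0,.26],loss="soft_l1",f_scale=.002); return r.x,np.sqrt(np.mean(f(r.x)**2))
E
python3 - <<'E'
from fit import *
a=brass("top",(325,155,395,215)); b=brass("side",(375,220,420,285))
for n,p in (("top",a),("side",b),("both",np.vstack([a,b]))):
    x,e=fit(p); print(n,len(p),np.round(x[:3],4),np.round(np.degrees(x[3:]),1),round(e,4))
for name,box in (("top",(235,170,290,225)),("side",(305,205,362,250))):
    im=cv2.imread(f"pics/{name}0.png"); d=np.load(f"{name}0.npy"); P=cloud(name,d)
    h=cv2.cvtColor(im,cv2.COLOR_BGR2HSV); bx=np.zeros(d.shape,bool); bx[box[1]:box[3],box[0]:box[2]]=1
    g=(cv2.inRange(h,(45,100,30),(85,255,255))>0)&bx&(d>0)&(P[...,2]<.03); q=P[g]
    c,r=cv2.minEnclosingCircle((q[:,:2]*1000).astype(np.float32)); print(name,"base",c,r,np.median(q[:,2]))
    w=bx&(P[...,2]>.03)&(d>0)&(h[...,1]<90); q=P[w]; print("peg",len(q),np.median(q,0),q.min(0),q.max(0))
E
```

```text
top 992 [ 0.5982 -0.0949  0.084 ] [56.3 15.2] 0.0013
side 992 [ 0.5989 -0.0907  0.0852] [56.7 15. ] 0.0008
both 1984 [ 0.5995 -0.092   0.0841] [56.2 15.3] 0.0016
top base (582.1170043945312, 96.794921875) 44.47418975830078 0.00801179530048901
peg 100 [0.58065409 0.09471092 0.05809767] [0.57198787 0.08672508 0.03360986] [0.59198087 0.10470271 0.0650403 ]
side base (581.5372314453125, 99.0667953491211) 44.93647003173828 0.009434168870347759
peg 156 [0.57888794 0.0940598  0.04950568] [0.57178051 0.08879156 0.03009567] [0.59065709 0.10826515 0.06514692]
```

```bash
cat > plan.py <<'E'
from h import *
MID=np.array([.599,-.0925,.085]); YAW=np.radians(56.5); T=np.radians(15); PEG=np.array([.5815,.0975,.012])
Z=np.array([0,0,1.]); hh=np.array([np.cos(YAW),np.sin(YAW),0]); A=hh*np.cos(T)-Z*np.sin(T)
CZ=.035
def grasp(phi,flip):
    y=np.cos(phi)*hh+np.sin(phi)*Z; z=np.cross(Z,hh)*flip; x=np.cross(y,z)
    M=np.column_stack([x,y,z]); gp=MID+(CZ-.04)*A
    return gp+.019*y, M
def quat(M): return R.from_matrix(M).as_quat(scalar_first=True)
def place(M,delta,dz=0.):
    perp=np.cross(Z,hh)   # +rot about perp takes hh -> -Z
    F=R.from_rotvec(Z*delta)*R.from_rotvec(perp*np.radians(75))
    assert np.allclose(F.apply(A),-Z)
    M2=F.as_matrix()@M
    gp=PEG+Z*(.080-CZ+dz); return gp+.019*M2[:,1],M2
E
python3 - <<'E'
from plan import *
lo=np.array([-2.96,-.89,.02,-1.34,0,-2.66]);hi=np.array([2.96,2.26,2.5,4.48,2.73,2.66])
for phi in (-90,-75,-60,-45):
  for fl in (1,-1):
    p,M=grasp(np.radians(phi),fl); q=robot.inverse_kinematics(p,quat(M)); 
    q2=robot.inverse_kinematics(p+[0,0,.15],quat(M))
    print("G",phi,fl,None if q is None else np.round(q,2),q2 is not None, "camdir",np.round(-M[:,0],2))
    if q is None: continue
    for de in range(-180,180,20):
      ps,M2=place(M,np.radians(de)); a=robot.inverse_kinematics(ps,quat(M2)); b=robot.inverse_kinematics(ps+[0,0,.12],quat(M2))
      if a is not None and b is not None: print("   P",de,np.round(a,2),np.round(b,2),"y",np.round(M2[:,1],2),"cam",np.round(-M2[:,0],2))
E
```

```text
G -90 1 None False camdir [-0.55 -0.83 -0.  ]
G -90 -1 [-0.25  0.26  1.63  0.    1.26  0.34] True camdir [0.55 0.83 0.  ]
   P -180 [-0.57  0.49  2.06  1.43  1.35  2.18] [-0.57  0.16  2.14  1.38  1.39  2.44] y [ 0.53  0.81 -0.26] cam [-0.14 -0.22 -0.97]
   P -160 [-0.54  0.68  1.74  1.17  1.57  2.26] [-0.54  0.42  1.8   1.18  1.64  2.43] y [ 0.23  0.94 -0.26] cam [-0.06 -0.25 -0.97]
   P -140 [-0.45  0.88  1.4   0.99  1.8   2.29] [-0.45  0.66  1.46  1.03  1.89  2.43] y [-0.11  0.96 -0.26] cam [ 0.03 -0.26 -0.97]
   P -120 [-0.35  1.08  1.04  0.85  2.05  2.29] [-0.35  0.88  1.11  0.9   2.13  2.41] y [-0.43  0.86 -0.26] cam [ 0.12 -0.23 -0.97]
   P -100 [-0.23  1.3   0.67  0.72  2.31  2.25] [-0.23  1.1   0.75  0.79  2.38  2.36] y [-0.7   0.66 -0.26] cam [ 0.19 -0.18 -0.97]
   P -80 [-0.1   1.56  0.22  0.59  2.58  2.17] [-0.1   1.33  0.38  0.66  2.64  2.25] y [-0.89  0.39 -0.26] cam [ 0.24 -0.1  -0.97]
   P 0 [ 0.4   1.37  0.55 -0.8   2.31  0.79] [ 0.4   1.17  0.64 -0.87  2.38  0.69] y [-0.53 -0.81 -0.26] cam [ 0.14  0.22 -0.97]
   P 20 [ 0.52  1.14  0.93 -0.91  2.04  0.77] [ 0.52  0.95
[... 5454 characters left out ...]
] y [ 0.06 -0.5  -0.87] cam [-0.1   0.86 -0.5 ]
   P 60 [ 0.38  0.27  1.78 -0.58  1.13  0.19] [ 0.38  0.11  1.71 -0.54  1.31  0.06] y [ 0.22 -0.45 -0.87] cam [-0.39  0.78 -0.5 ]
   P 80 [ 0.35  0.12  1.95 -0.6   0.92 -0.13] [ 0.35 -0.05  1.88 -0.52  1.12 -0.28] y [ 0.36 -0.34 -0.87] cam [-0.63  0.6  -0.5 ]
   P 100 [ 0.27 -0.02  2.1  -0.5   0.71 -0.57] [ 0.27 -0.21  2.02 -0.4   0.95 -0.72] y [ 0.46 -0.2  -0.87] cam [-0.79  0.35 -0.5 ]
   P 120 [ 0.14 -0.12  2.19 -0.19  0.57 -1.24] [ 0.14 -0.31  2.1  -0.13  0.84 -1.31] y [ 0.5  -0.03 -0.87] cam [-0.86  0.05 -0.5 ]
   P 140 [-0.01 -0.13  2.2   0.27  0.59 -2.06] [-0.01 -0.32  2.11  0.2   0.86 -1.96] y [ 0.48  0.14 -0.87] cam [-0.83 -0.25 -0.5 ]
```

```bash
cat >> plan.py <<'E'
PHI=np.radians(-50); G,MG=grasp(PHI,-1); PL,MP=place(MG,np.radians(75))
E
python3 - <<'E'
from plan import *
for nm,p,M in (("pre",G+[0,0,.15],MG),("grasp",G,MG),("abv",PL+[0,0,.12],MP),("place",PL,MP),("ret",PL-.12*MP[:,1],MP)):
    q=robot.inverse_kinematics(p,quat(M)); print(nm,np.round(p,3),None if q is None else np.round(q,2))
print(np.round(MP,2))
robot.movep(G+[0,0,.15],quat(MG))
print(robot.get_clock(),robot.get_tool_pos(),robot.get_ft_force())
im,d=robot.capture("wrist"); cv2.imwrite("pics/w1.png",im); im,d=robot.capture("side"); cv2.imwrite("pics/s1.png",im)
E
```

```text
pre [ 0.603 -0.086  0.222] [-0.64  0.05  1.73  0.7   1.45 -0.18]
grasp [ 0.603 -0.086  0.072] [-0.64  0.24  1.82  0.75  1.24 -0.37]
abv [0.589 0.089 0.161] [ 0.41 -0.01  1.87 -0.64  1.16 -0.08]
place [0.589 0.089 0.041] [ 0.41  0.17  1.93 -0.72  0.97  0.09]
ret [0.543 0.141 0.14 ] [ 0.55 -0.01  1.91 -0.65  1.2   0.05]
[[ 0.54  0.38  0.75]
 [-0.61 -0.43  0.66]
 [ 0.57 -0.82 -0.  ]]
2.2083 [ 0.60304605 -0.08725623  0.22183205] [-0.36383915 -0.61466636  0.95198712]
```

View pics/w1.png

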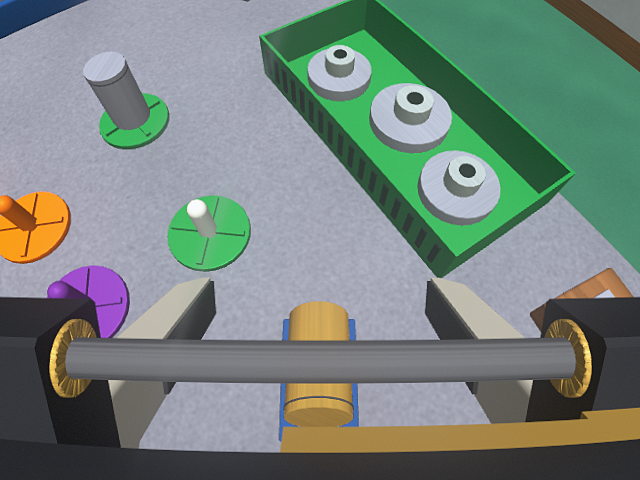

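View pics/s1.png

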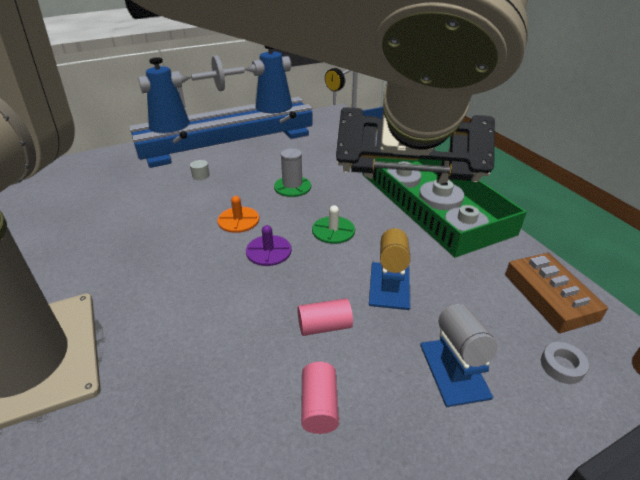

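The wrist view shows the cup centred between the pads (x≈319, fingers at 215 and 427) with its axis aligned. The free peg tip is at (198,210). Nothing is in the way, so I descend and grip.

Run:
```python
from plan import *
robot.line_to(G,max_speed=.1); print(robot.get_tool_pos()-G,robot.get_ft_force())
robot.gripper_close(45); print("open",robot.get_opening(),robot.get_opening()*93,robot.get_ft_force())
robot.line_to(G+[0,0,.15],max_speed=.1); robot.dwell(.2)
print(robot.get_opening()*93,robot.get_ft_force(),robot.get_ft_torque(),robot.get_clock())
im,d=robot.capture("wrist"); cv2.imwrite("pics/w2.png",im); im,d=robot.capture("side"); cv2.imwrite("pics/s2.png",im)
```

```text
[ 0.00046961 -0.00029353  0.00079708] [-0.35730734  0.56675513  0.40536351]
open 0.515665928647168 47.95693136418662 [-5.18440622  1.16775583  3.48253373]
48.26148049983749 [ 2.20607971e-01  1.28112401e-03 -4.44870545e+00] [-0.59158939  0.29190215 -0.00174624] 6.6
```

View pics/w2.png

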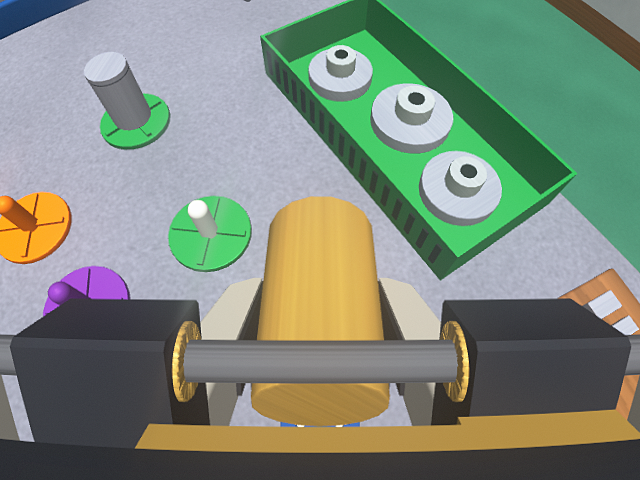

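View pics/s2.png

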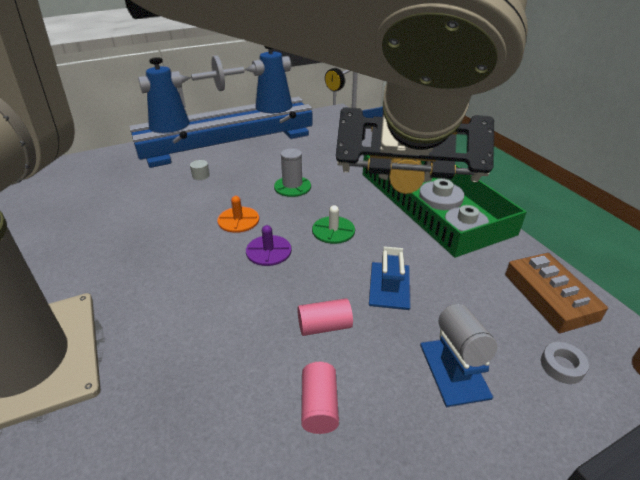

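The cup is held (opening 48 mm, cradle empty). I now refit the cup and the peg with the wrist depth, move above the peg, and check the cup's tilt there.

```bash
cat > wr.py <<'E'
from plan import *
import fit as F
def wpose():
    q=robot.get_ee_rot(); t=robot.get_tool_pos(); T=np.eye(4); T[:3,:3]=R.from_quat(q,scalar_first=True).as_matrix(); T[:3,3]=t; return T
def shot(n,tag):
    p=robot.camera_params(n); T=wpose()@np.array(p["mount"]) if n=="wrist" else np.array(p["cam_to_world"])
    im,d=robot.capture(n); cv2.imwrite(f"pics/{tag}.png",im); return im,d,cloud(n,d,p,T)
def yellow(im,d,P,c,rad=.07):
    m=cv2.inRange(cv2.cvtColor(im,cv2.COLOR_BGR2HSV),(10,90,40),(30,255,255)); m=cv2.erode(m,np.ones((3,3),np.uint8))>0
    m&=(d>0)&(np.linalg.norm(P-c,axis=-1)<rad); return P[m]
def fitax(p,c0,a0):
    from scipy.optimize import least_squares
    u=np.linalg.svd(a0[None])[2][1:]
    ax=lambda x:(lambda v:v/np.linalg.norm(v))(a0+x[3]*u[0]+x[4]*u[1])
    f=lambda x:F.sdf(p,x[:3],ax(x))
    r=least_squares(f,np.r_[c0,0,0],loss="soft_l1",f_scale=.002); return r.x[:3],ax(r.x),np.sqrt(np.mean(f(r.x)**2))
E
python3 - <<'E'
from wr import *
im,d,P=shot("wrist","w3")
c=MID+[0,0,.15]; p=yellow(im,d,P,c); r=fitax(p,c,A); print("held",len(p),r[0]-c,r[1],A,r[2],"deg",np.degrees(np.arccos(r[1]@A)))
h=cv2.cvtColor(im,cv2.COLOR_BGR2HSV); g=(cv2.inRange(h,(45,100,30),(85,255,255))>0)&(d>0)&(np.hypot(P[...,0]-PEG[0],P[...,1]-PEG[1])<.06)&(P[...,2]<.03)
q=P[g]; print("base",cv2.minEnclosingCircle((q[:,:2]*1000).astype(np.float32)),np.median(q[:,2]))
robot.movep(PL+[0,0,.12],quat(MP)); robot.dwell(.2)
print(robot.get_clock(),robot.get_tool_pos()-PL,robot.get_ft_force(),robot.get_opening()*93)
c=PEG+[0,0,.16]
for n in ("wrist","side","top"):
    im,d,P=shot(n,n+"4"); p=yellow(im,d,P,c)
    if len(p)>80:
        r=fitax(p,c,np.array([0,0,-1.])); print(n,len(p),np.round(r[0]-c,4),np.round(r[1],3),r[2])
E
```

```text
held 19641 [-0.00156    -0.0006172  -0.00106602] [ 0.53600722  0.80369527 -0.25839924] [ 0.53313019  0.80547185 -0.25881905] 0.00040718171852839147 deg 0.19522496339713855
base ((581.6527099609375, 101.26917266845703), 48.113685607910156) 0.008333607752607053
8.2083 [ 4.38071626e-05 -1.54193160e-03  1.19764960e-01] [ 0.07104468  0.25719869 -3.91114003] 47.937708716202025
wrist 19540 [-0.0004 -0.0023  0.0001] [ 0.004  0.002 -1.   ] 0.00040577547692217535
side 741 [ 0.0011 -0.0003  0.0005] [ 0.007  0.02  -1.   ] 0.0009512069343259197
top 569 [ 0.0021 -0.0038 -0.0002] [-0.002  0.    -1.   ] 0.0013821591503588853
```

View pics/side4.png

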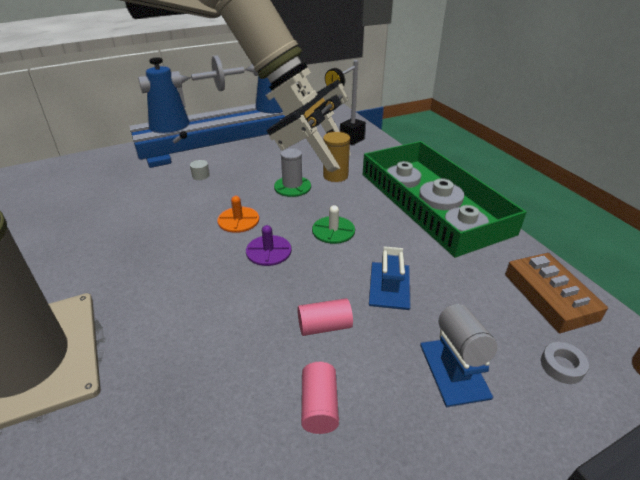

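View pics/wrist4.png

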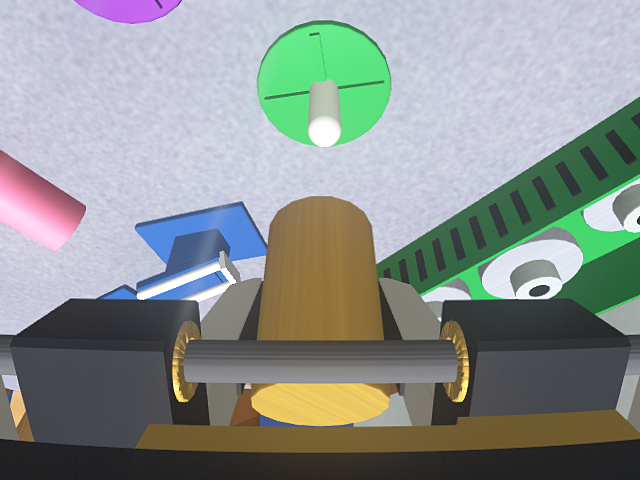

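View pics/top4.png

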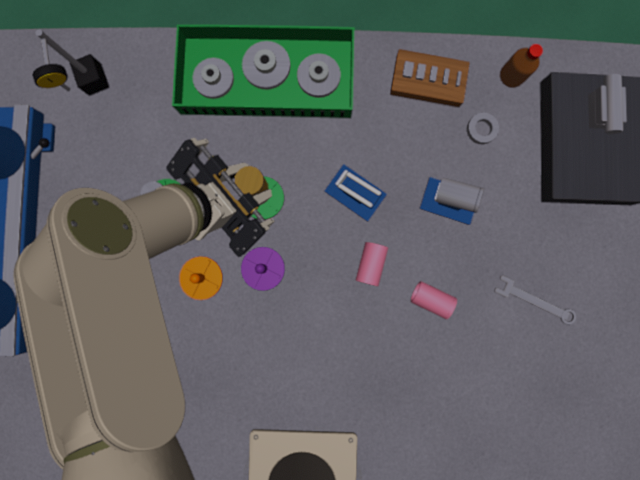

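The cup is upright, within about 0.3° (wrist fit). The wrist view has the peg tip at (324,130) in line with the cup axis (x≈320). One relative check of the peg from this view, then I lower.

Run:
```python
from wr import *
im,d,P=shot("wrist","w5"); h=cv2.cvtColor(im,cv2.COLOR_BGR2HSV)
near=(d>0)&(np.hypot(P[...,0]-PEG[0],P[...,1]-PEG[1])<.055)
w=near&(P[...,2]>.025)&(P[...,2]<.075)&(h[...,1]<80); w[230:]=0; q=P[w]
from scipy.optimize import least_squares
b=q[q[:,2]<.050]
f=lambda x:np.hypot(b[:,0]-x[0],b[:,1]-x[1])-.01
print("peg",len(b),least_squares(f,PEG[:2],loss="soft_l1",f_scale=.001).x,q.min(0),q.max(0))
g=near&(cv2.inRange(h,(45,100,30),(85,255,255))>0)&(P[...,2]<.025)&(P[...,2]>.004); g[200:]=0; q=P[g]; print("base",cv2.minEnclosingCircle((q[:,:2]*1000).astype(np.float32)),np.median(q[:,2]))
c=PEG+[0,0,.16]; r=fitax(yellow(im,d,P,c),c,np.array([0,0,-1.])); print("cup",r[0],r[1])
```

```text
peg 657 [0.58116153 0.09871085] [0.5705993  0.09023247 0.0250242 ] [0.58960398 0.1092384  0.06345058]
base ((581.03369140625, 99.27013397216797), 45.14054489135742) 0.008279592488594528
cup [0.5811651  0.09575968 0.17227008] [ 0.00435375  0.00257703 -0.9999872 ]
```

Run:
```python
from wr import *
off=np.array([0,.003,0])
robot.line_to(PL+off+[0,0,.12],max_speed=.03)
robot.line_to(PL+off+[0,0,.04],max_speed=.08); print(robot.get_ft_force(),robot.get_tool_pos()-PL)
robot.line_to(PL+off+[0,0,.006],max_speed=.04); robot.dwell(.1); f0=robot.get_ft_force(); print(f0,robot.get_tool_pos()-PL)
for z in np.arange(.005,-.006,-.001):
    robot.line_to(PL+off+[0,0,z],max_speed=.01); robot.dwell(.05); f=robot.get_ft_force(); print(round(z,3),np.round(f-f0,2),robot.get_tool_pos()[2]-PL[2])
    if f[2]-f0[2]>4: break
print(robot.get_clock())
for n in("side","wrist"): shot(n,n+"6")
```

```text
[-0.06680246 -0.23119827 -3.83703306] [0.00058219 0.00320856 0.04083391]
[ 0.69069313  1.04013068 -4.12179574] [0.00034605 0.0031277  0.00648079]
0.005 [-1.57 -0.92  0.37] 0.00502358327645798
0.004 [-0.4  -0.86  0.41] 0.003912831717580029
0.003 [-0.34 -0.52  0.52] 0.0029140917418091564
0.002 [-0.73 -1.08  0.41] 0.0019447011405418282
0.001 [-1.38 -1.34  1.18] 0.0009362938099926124
0.0 [ 0.35 -1.15  0.26] -3.725815639517294e-05
-0.001 [-5.24 -2.12  8.95] -0.00027441546500052427
13.0083
```

```bash
python3 -c "
import cv2
a=cv2.resize(cv2.imread('pics/side6.png')[130:270,250:430],None,fx=4,fy=4,interpolation=2);cv2.imwrite('pics/c6.png',a)"
```

```text
(no output)
```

View pics/c6.png

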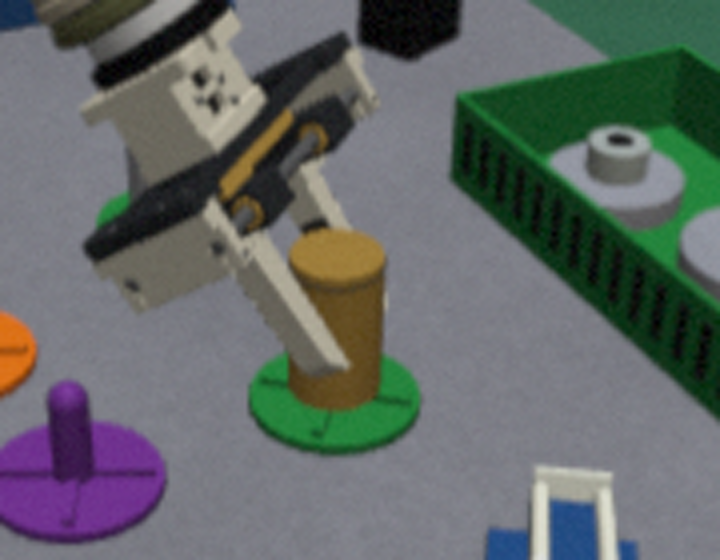

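View pics/wrist6.png

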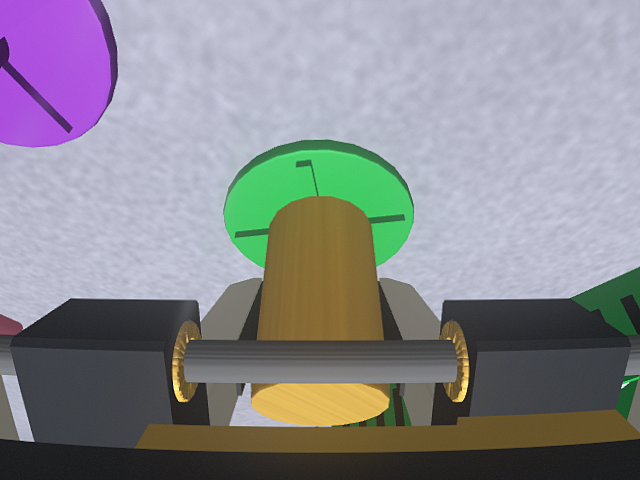

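Contact came at the expected height (9 N at −0.3 mm), and the cup stands central on the green base (wrist picture: base spans x 224–413, cup centre 320). I release and back out along the finger axis.

Run:
```python
from wr import *
robot.let_go(); robot.dwell(.3); print(robot.get_opening(),robot.get_ft_force())
t=robot.get_tool_pos(); robot.line_to(t-.12*MP[:,1],max_speed=.1)
t=robot.get_tool_pos(); robot.line_to(t+[-.06,.0,.15],max_speed=.15)
robot.dwell(.2); print(robot.get_clock(),robot.get_ft_force(),robot.get_tool_pos())
c=PEG+[0,0,.04]
for n in ("wrist","side","top"):
    im,d,P=shot(n,n+"7"); p=yellow(im,d,P,c)
    if len(p)>80:
        r=fitax(p,c,np.array([0,0,-1.])); print(n,len(p),np.round(r[0]-c,4),np.round(r[1],3),r[2])
```

```text
1.0018037490977352 [ 0.10281248 -0.1599423   0.12553666]
17.0667 [-0.61690682  0.0741349   0.43239112] [0.48271592 0.14318867 0.28707497]
wrist 3113 [-0.0002  0.0022  0.    ] [-0.002  0.009 -1.   ] 0.0005321106171011951
side 808 [0.0014 0.0048 0.0015] [-0.003  0.001 -1.   ] 0.0010027682216489481
top 490 [ 0.0011  0.0006 -0.0003] [-0.004  0.001 -1.   ] 0.0015682167268247793
```

View pics/side7.png

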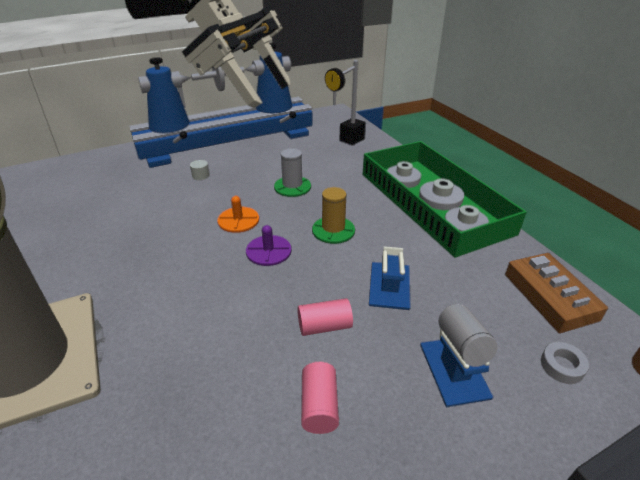

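View pics/wrist7.png

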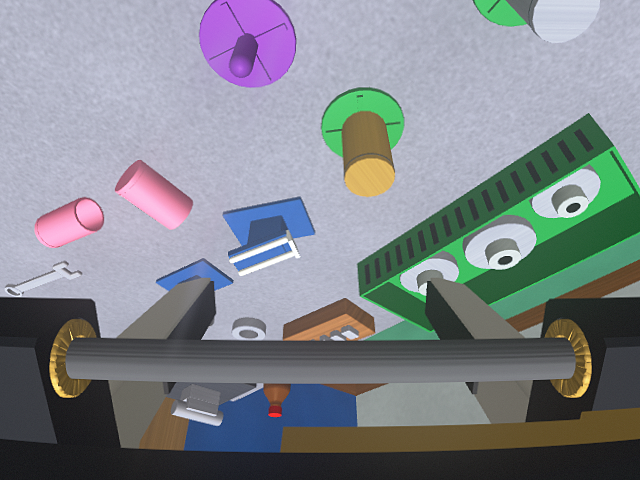

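The side picture shows the brass cup upright on the free green base (334,210). The steel cups are unchanged at (291,168) and (467,335), and the gripper is clear at (245,60). I hand the job in.

Run:
```python
from workcell import robot
robot.job_done(); print(robot.get_clock())
```

```text
the job is handed in; nothing more can be done
the job is handed in; nothing more can be done
```

The brass cup now stands upside down over the free drying peg with its rim down on the green base. I let go of it and handed the job in at about 17 s of the 51 s allowed; the robot gives no verdict.

- **Grasp and placing:** I gripped the cup across its sides at 45 N and lifted it straight up. After inverting it, I lowered it the last few millimetres in 1 mm steps until the rim touched with about 9 N. Then I released it and backed the gripper out.
- **Final position:** The fits from all three cameras put the cup within about 0.5° of vertical and within 1.5 mm of the seated height. It is 1 to 5 mm sideways of my first estimate of the peg's position.
- **Where the measurements disagreed:**
  - The cameras differ by up to about 4 mm in y.
  - A later wrist view put the peg about 1.5 mm further in +y than that first estimate, so I corrected the placing by 3 mm.
  - The base top read about 8 mm high instead of 12 mm in the depth images. The contact force came at the stated 12 mm.
- **Steel cups and gripper:** Both steel cups look unmoved in the pictures; I checked them by eye, not by measurement. The gripper ended well clear of everything.

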